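# Put the tuning wand away and switch to the red band

## Task

The blue coil is trimmed, so make the receiver ready for the next band: lift the tuning wand out of the blue coil and put it away level across both notches of its wooden rest, and turn the band switch, click by click, until its pointer rests at the red dot. Swing the wand over in the fingers by pressing its brass end on the open bench, from upright until it lies nearly level, and do not let go of it before it is set down in the notches. Do not knock the glass valves, the mug or the loose brass hub.

Things in the scene. Friction and masses are not known exactly. Their poses are not given: they have to be found in the camera images.
- wand_centre (a point): centre of the tuning wand, a loose brown octagonal fibre rod 170 mm long, 10 mm across flats, about 35 g. It starts upright, brass end down, in the bore of the coil with the blue collar, and sticks out 106 mm above that coil's mouth. Its lower 25 mm are bright brass, its last 20 mm at the other end black. Own z: along the rod, from brass to black end
- brass_end (a point): centre of the flat end face of the wand's brass end, 85 mm from wand_centre; it starts 56 mm above the bench
- rest_seat (a point): middle of the seat of the wand's rest, 43 mm above the bench, where the wand's axis passes when it lies in both notches. Own x: along the seat from cheek to cheek; own z: up. Either end of the wand may lie either way. The strip of bench between the rest and the receiver, at least 120 mm wide, is free
- rest: the wand's wooden rest, fixed: a board 130 mm long (own x), 76 wide, 10 thick with two cheeks across it, 8 mm thick, 64 wide and 55 high, at 50 mm either side of the middle. Each has an open notch in its top edge, 36 mm wide at the top, narrowing to 12 at its flat bottom 38 mm above the bench. Origin: centre of its underside on the bench
- band_switch (a joint): angle of the five-position band switch (upright spindle), clockwise from above. It clicks into a detent every 30 degrees (0.5236 rad): 0 = white dot, 0.524 = yellow, 1.047 = blue, 1.571 = red, 2.094 = green, end stops just beyond the first and last. About 0.06 N m carries it over a click; left less than 15 degrees off, it snaps to the nearest detent
- knob_grip (a point): on the spindle axis of the switch's black bar knob, at the height to grip. The bar is 42 mm long, 12 thick, 22 high; its top is 10 mm above this point, its lower edge 12 below, on a 38 mm round skirt 6 mm thick; the chassis top is 19 mm below. Own x: along the bar towards its white line and the dot it points at (dots 30 mm from the axis, on a round black plate). Own z: up
- blue_coil_mouth (a point): centre of the open top of the coil with the blue collar, in which the wand stands: an upright black plug-in coil former with copper winding, 32 mm outside (36 mm over the collar), bore 16 mm, 64 mm deep, fixed on the chassis; the mouth is 120 mm above the bench
- red_coil_mouth (a point): centre of the open top of the like, empty coil with a red collar; the three coils stand in a row 70 mm apart, in any order
- yellow_coil_mouth (a point): centre of the open top of the like, empty coil with a yellow collar
- receiver: the receiver's aluminium chassis, fixed, 220 mm (x) by 340 mm (y) and 50 mm high; origin at the centre of its underside on the bench, own x towards the row of coils, own z up. Band switch near its front right (at x -62, y -90 mm), black transformer behind that (to 62 mm above the chassis), the two valves at the front middle, a flat tuning dial (27 mm high) at the front left
- valve_a: miniature valve of blue glass in its socket on the chassis, 19 mm across, 58 mm high; origin at the centre of its socket's foot on the chassis top. Fragile
- valve_b: the second blue glass valve, 50 mm from the first, alike
- mug_mid (a point): centre of the white enamel mug of spare knobs, loose on the bench, 83 mm across, 81 mm high, handle on its own +y side reaching 71 mm from its axis; the point lies 40 mm above the bench
- hub_mid (a point): centre of the brass tuning dial hub, loose on the bench, flange 44 mm across and 4 mm thick, boss 20 mm across, 20 mm high in all; the point lies 10 mm above the bench
Not all that is in view belongs to the job. There is more than one size of the rest; the one meant has the size given above.

How it is judged:
By the outcome, as a careful person would: the job done as asked, in the order asked, and still so for the second after the job is handed in, with the robot touching nothing.
It also fails if it takes over 72 s, if anything falls off the work surface, if the arm or the gripper's body presses on something with over 40 N, if the wrist force passes 120 N, or if a joint passes its speed limit or range.

## Robot

A 6-joint arm with a two-finger parallel gripper is mounted at the origin on the work surface. World frame = base frame: x ahead of the robot, y to its left, z up, the work surface at z = 0. Lengths are in m, angles in rad, forces in N, time in s.
With the tool pointing down it reaches from about 0.25 to 0.725 m from the base axis. Payload 4 kg.
Tool frame: the origin (TCP) lies on the centre line of the jaws, within the pads' length; the fingertips stand 17 mm ahead of it and the grasp point (between the pads) lies 2 mm behind it; z points along the fingers, y is the line along which they close (so a half turn about z gives the same grasp; the last joint's range is limited). The gripper opens to 85 mm and grips with 20 to 120 N. Pads are 22 mm wide; open, the fingers measure 114 mm over their backs; the gripper's body (76 mm by 85 mm) begins 54 mm behind the grasp point. The pads swing forward as they close: fully open they stand 13 mm farther back than shut.
Start: joints at [1.214, 0.241, 0.005, 1.335, 0, 1.571], TCP at [0.175, 0.469, 0.248] pointing down, gripper open.
Joint ranges: [-2.72, 2.72], [-1.05, 1.87], [-1.09, 1.28], [-1.99, 2.15], [-1.42, 1.44], [-3.14, 3.14]. Speed limits (rad/s): [2.79, 2.79, 3.14, 3.14, 3.14, 3.14].

## Interface

Orientations are given as a unit quaternion [x, y, z, w].
In Python, from workcell import bot, camera, get_calibration gives the robot as it stands.
- The arm moves only by the tool apply_moves, never from a script. Its argument "steps" is a list of rows, each a list of 3 entries, a list of its own where there are three numbers: the shift along the tool's x, y, z as a fraction of full scale, then the turn, a rotation vector about the tool's x, y, z as a fraction of full scale, then the opening, from 0 (shut) to 1 (fully open). A call has exactly 8 rows; each row shifts and turns the commanded pose from where the row before left it, along the tool's axes as they then stand; what a row does not reach is not made up. Full scale, the value 1, is 20 cm for a shift and pi rad for a turn. A row lasts 1/12 s, in which the tool goes at most 41.7 mm and 7.16 degrees, less where a joint would pass 70% of its speed; a pose out of reach is approached as far as the arm can. A call with a number of a shift or a turn outside -1 to 1 is refused whole. A call with a gripper value outside its range is refused whole. The fingers move at their own pace and stop on an object; the grip force is fixed at half the most. Time passes only in rows, so rows that do not move let the fingers close, or fill a call up. It gives the time, the measured TCP pose, the force, the opening and the grip force at its end, in the units of the state.
- bot.get_obs(): the state, without advancing time (a new reading comes with each control period).
- camera(name): name is "scene" or "top" or "wrist"; returns (picture, depth): 400x640x3 uint8, red, green, blue; 400x640 float32, m along the optical axis (not along the pixel's ray), 0 where there is no reading.
- get_calibration(name): a dict with "fov_y" (degrees; the focal length in pixels is half the picture's height over the tangent of half this angle, whatever the lens; pixels are square), "cx", "cy" (the principal point, pixels), "rvec" (rotation vector, rad) and "tvec" (3), from world to camera coordinates, as OpenCV has them. Camera axes: x right, y down, z forward; pixel columns grow to the right and rows downward; lengths in m; the calibration is good to about 2 mm. A picture is of the moment at which its call begins: read the wrist's pose just before it. get_calibration takes no time and is no camera call; for the wrist camera it gives the pose at the moment of the call.
- bot.job_done(): hands the job in; it is judged then, once.
The state is a dict: "clock": time; "joint_pos": joint angles; "joint_vel": joint speeds; "tau": joint torques, N m; "eef_pos": TCP position; "tool_rot": TCP orientation; "ft_force": force on the tool from outside, world axes, zero at the start; "ft_torque": the same for the moment, N m; "grip_width": finger opening in m; "grasp_force": force on a finger pad.
Only numpy, scipy, OpenCV 4.12 (cv2) and the standard library are available. Lean on these libraries where they do the work, as an engineer would, in place of code of your own. Each camera call takes 0.05 s, during which the arm holds its last target. There are 200 camera calls.

## Working session

There is one attempt and no reset: what is moved stays moved. The work goes in short steps, Python scripts to look and compute and a tool call to move; the robot and the scene stay as the last step left them, time stands still between calls to the robot, and variables do not carry over. Pictures are saved under pics/ and viewed, at most 10 in all, crops included, and the job is handed in when it is done.

Besides the shell and the picture viewer there is one more tool, called after "Request:" as a command line: name --argument value ..., lists and objects as JSON in quotes. apply_moves: Moves the arm, as the interface text tells. Its arguments: {"type":"object","properties":{"steps":{"type":"array"}},"required":["steps"]}

```bash
mkdir -p pics; ls
cat > h.py <<'E'
import numpy as np,cv2
from workcell import bot,camera,get_calibration
from scipy.spatial.transform import Rotation as R
def cal(n):
    c=get_calibration(n);f=200/np.tan(np.radians(c["fov_y"])/2)
    return f,c["cx"],c["cy"],R.from_rotvec(np.ravel(c["rvec"])).as_matrix(),np.ravel(c["tvec"])
def ray(C,u,v):
    f,cx,cy,Rm,t=C
    return -Rm.T@t, Rm.T@np.array([(u-cx)/f,(v-cy)/f,1])
def onz(C,u,v,z):
    o,d=ray(C,u,v);return o+d*(z-o[2])/d[2]
def proj(C,p):
    f,cx,cy,Rm,t=C;q=Rm@np.asarray(p)+t;return np.array([f*q[0]/q[2]+cx,f*q[1]/q[2]+cy])
def cloud(C,d):
    f,cx,cy,Rm,t=C;v,u=np.mgrid[:d.shape[0],:d.shape[1]]
    P=np.stack([(u-cx)/f*d,(v-cy)/f*d,d],-1);return (P-t)@Rm
E
python3 - <<'E'
from h import *
for n in("scene","top"):
    p,d=camera(n);cv2.imwrite(f"pics/{n}0.png",p[...,::-1]);np.savez(f"{n}0.npz",p=p,d=d)
    print(n,get_calibration(n))
print(bot.get_obs())
E
```

```text
pics
scene {'fov_y': 50.99201513510017, 'cx': 317.6893128376251, 'cy': 190.33555924620302, 'rvec': array([ 2.33696276,  0.93241339, -0.30701887]), 'tvec': array([-0.36631515, -0.2674861 ,  1.35542335])}
top {'fov_y': 47.84989740972021, 'cx': 314.7211138906163, 'cy': 203.90512020793196, 'rvec': array([ 2.17565903, -2.11561309,  0.15075297]), 'tvec': array([-0.06838837,  0.54293617,  1.36289867])}
{'clock': 0.1, 'joint_pos': array([1.21401759e+00, 2.41327981e-01, 3.86892554e-03, 1.33519542e+00,
       5.19719780e-05, 1.57080678e+00]), 'joint_vel': array([-0.00033688, -0.00030066,  0.00562782,  0.00153174,  0.00017924,
        0.0004143 ]), 'tau': array([ 4.40055428e-04, -3.73138404e+01,  2.53010166e+01,  1.08852738e-02,
        6.26519338e-06,  1.11524912e-05]), 'eef_pos': array([0.1744307 , 0.46802446, 0.24751058]), 'tool_rot': array([ 1.77449824e-01,  9.84129410e-01, -9.09720863e-04, -1.90428244e-04]), 'ft_force': array([-0.58749166, -0.14349966,  0.25070817]), 'ft_torque': array([0.02520102, 0.03826327, 0.0213105 ]), 'grasp_force': 0.0, 'grip_width': 0.0853778971055873}
```

View pics/scene0.png

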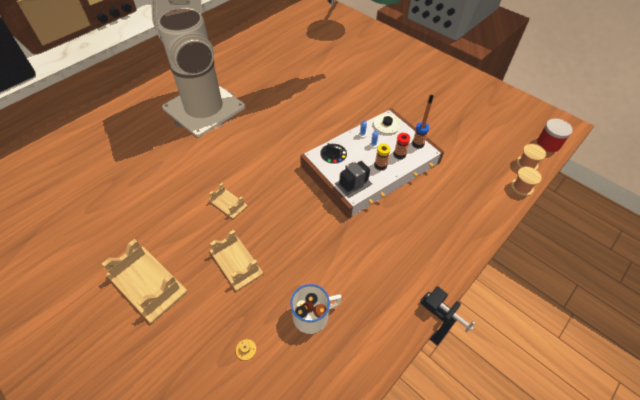

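View pics/top0.png

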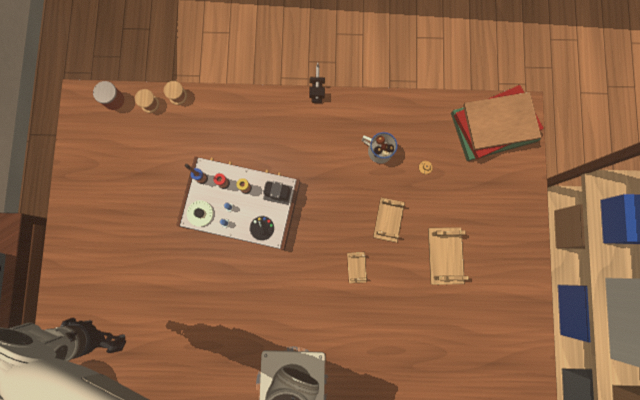

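The scene view shows three rests: small (228,201), medium (236,260) and large (144,280). It also shows the receiver at (372,160), the mug at (310,308) and the hub at (246,349). In the top view the rests are at small (357,268), medium (389,220) and large (447,255). The wand is in the blue coil at (197,175) and the knob at (262,228). I'll measure these next.

```bash
cat > m.py <<'E'
from h import *
T=np.load("top0.npz");S=np.load("scene0.npz");CT=cal("top");CS=cal("scene")
hs=cv2.cvtColor(T["p"],cv2.COLOR_RGB2HSV);ss=cv2.cvtColor(S["p"],cv2.COLOR_RGB2HSV)
PT=cloud(CT,T["d"]);PS=cloud(CS,S["d"])
print("cams",ray(CT,0,0)[0],ray(CS,0,0)[0], "bench z check",PT[300,450],PS[350,100])
# rests: bounding rects from height cloud
for nm,P,boxs in(("top",PT,{"s":(340,245,375,290),"m":(368,190,412,248),"l":(422,218,475,292)}),("scene",PS,{"s":(205,180,250,222),"m":(205,228,268,292),"l":(98,235,190,325)})):
    for k,(a,b,c,d) in boxs.items():
        Q=P[b:d,a:c].reshape(-1,3);q=Q[(Q[:,2]>.006)&(Q[:,2]<.12)]
        r=cv2.minAreaRect((q[:,:2]*1000).astype(np.float32));print(nm,k,np.round(r[0]),np.round(r[1]),round(r[2],1),"zmax",np.percentile(q[:,2],99).round(3))
def blob(h,lo,hi,box,amin=5):
    m=cv2.inRange(h,np.array(lo),np.array(hi));mm=np.zeros_like(m);a,b,c,d=box;mm[b:d,a:c]=m[b:d,a:c]
    n,l,st,ce=cv2.connectedComponentsWithStats(mm)
    return [(st[i,4],ce[i].round(1)) for i in range(1,n) if st[i,4]>=amin]
for nm,h,C,box in(("top",hs,CT,(175,150,305,255)),("scene",ss,CS,(300,90,445,215))):
    for col,lo,hi in(("blue",(100,120,50),(125,255,255)),("red",(0,180,120),(4,255,255)),("red2",(174,180,100),(179,255,255)),("yel",(22,160,120),(33,255,255)),("green",(45,100,60),(80,255,255))):
        for a,c in blob(h,lo,hi,box): print(nm,col,a,c,onz(C,*c,.115).round(3))
# chassis top
for nm,P in(("top",PT),("scene",PS)):
    m=(abs(P[...,2]-.05)<.006)&(P[...,1]>-.05)&(P[...,1]<.5)&(P[...,0]>.2)
    r=cv2.minAreaRect((P[m][:,:2]*1000).astype(np.float32));print(nm,"chassis",r,m.sum())
E
python3 m.py
python3 - <<'E'
import cv2,numpy as np
t=cv2.imread("pics/top0.png");s=cv2.imread("pics/scene0.png")
a=cv2.resize(t[150:300,340:480],None,fx=2.8,fy=2.8,interpolation=3)[:400]
k=cv2.resize(t[200:250,210:290],(400,250),interpolation=3)
k2=cv2.resize(s[135:175,310:375],(400,246),interpolation=3)
o=np.zeros((500,800,3),np.uint8);o[:a.shape[0],:a.shape[1]]=a;o[:250,400:]=k;o[250:496,400:]=k2
cv2.imwrite("pics/crop1.png",o)
E
```

```text
cams [ 0.34478229 -0.05994294  1.4263525 ] [ 0.97302899 -0.50484213  0.91720068] bench z check [ 0.2607599  -0.48206188 -0.00454753] [ 0.4542884  -0.62151796 -0.00074818]
top s [ 358. -187.] [104. 138.] 87.2 zmax 0.041
top m [ 508. -293.] [129. 184.] 88.4 zmax 0.058
top l [ 404. -475.] [163. 227.] 89.3 zmax 0.076
scene s [ 354. -192.] [94. 55.] 4.0 zmax 0.041
scene m [ 506. -290.] [ 76. 130.] 79.8 zmax 0.055
scene l [ 399. -469.] [178. 103.] 2.3 zmax 0.075
top blue 9 [197.4 169.9] [0.626 0.298 0.115]
top blue 20 [194.2 176.2] [0.607 0.306 0.115]
top green 6 [270.7 224.8] [0.468 0.073 0.115]
scene blue 36 [363.1 127.7] [0.498 0.185 0.115]
scene blue 86 [421.7 128.5] [0.615 0.293 0.115]
scene blue 38 [374.7 137.5] [0.544 0.178 0.115]
scene blue 10 [339.5 159.2] [0.528 0.055 0.115]
scene red 100 [403.2 138.7] [0.602 0.227 0.115]
scene red 6 [334.5 160.7] [0.522 0.042 0.115]
scene yel 109 [383.3 149.6] [0.588 0.159 0.115]
scene yel 7 [343.3 156. ] [0.527 0.07  0.115]
scene green 10 [328.8 160. ] [0.51  0.034 0.115]
top chassis ((674.7661743164062, 185.4898681640625), (578.9483642578125, 564.5397338867188), 9.069923400878906) 6218
scene chassis ((669.6201782226562, 186.61895751953125), (577.3743896484375, 566.6428833007812), 8.693028450012207) 5601
```

View pics/crop1.png

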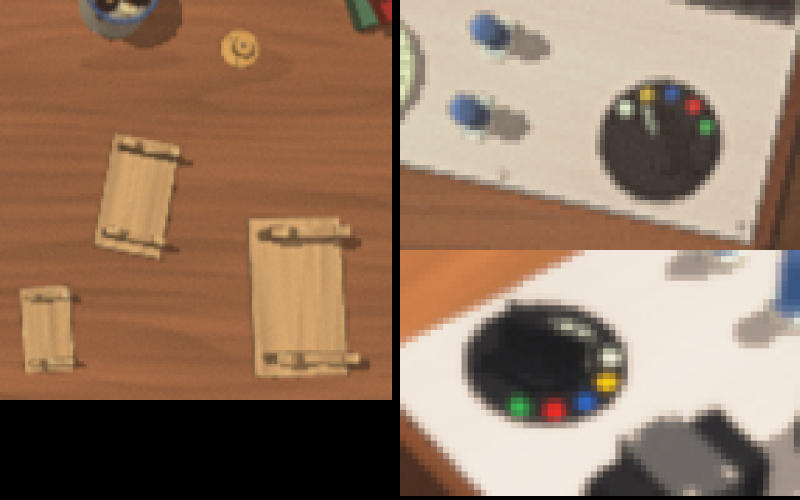

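In the enlarged crop, the rests in the top view are small (357,268; about 94×55 mm), medium (389,220) and large (447,255; about 178×103 mm). The medium one measures 130×76 mm and 55 mm high, which matches the description, so it's the one meant. Next: wand, knob and dots.

```bash
cat > m2.py <<'E'
from h import *
T=np.load("top0.npz");S=np.load("scene0.npz");CT=cal("top");CS=cal("scene")
PT=cloud(CT,T["d"]);PS=cloud(CS,S["d"])
# wand: points above z .125 near the coil
for nm,P in(("top",PT),("scene",PS)):
    m=(P[...,2]>.13)&(P[...,2]<.24)&(abs(P[...,0]-.60)<.08)&(abs(P[...,1]-.29)<.08)
    q=P[m];print(nm,"wand pts",len(q),np.round(np.median(q,0),3) if len(q) else "", [np.round(np.median(q[(q[:,2]>a)&(q[:,2]<a+.03)],0),3) for a in(.13,.16,.19) if ((q[:,2]>a)&(q[:,2]<a+.03)).any()])
    v,u=np.nonzero(m);print("px",u.min(),u.max(),v.min(),v.max())
# knob dots + plate
def cents(h,box,lo,hi):
    a,b,c,d=box;m=cv2.inRange(h,np.array(lo),np.array(hi))[b:d,a:c];n,l,st,ce=cv2.connectedComponentsWithStats(m)
    return [(ce[i]+[a,b]).round(1) for i in range(1,n) if st[i,4]>=2]
for nm,img,C,box in(("top",T["p"],CT,(248,213,277,243)),("scene",S["p"],CS,(320,140,350,166))):
    h=cv2.cvtColor(img,cv2.COLOR_RGB2HSV)
    for col,lo,hi in(("blue",(100,120,60),(125,255,255)),("red",(0,180,120),(6,255,255)),("yel",(18,150,120),(33,255,255)),("green",(45,100,60),(80,255,255))):
        for c in cents(h,box,lo,hi): print(nm,col,c,onz(C,*c,.051).round(4))
    a,b,c,d=box;m=np.zeros(h.shape[:2],np.uint8);m[b:d,a:c]=(h[b:d,a:c,2]<90)|(h[b:d,a:c,1]>110)
    v,u=np.nonzero(m); q=np.array([onz(C,x,y,.051) for x,y in zip(u,v)]);print(nm,"plate",cv2.minEnclosingCircle((q[:,:2]*1000).astype(np.float32)))
# chassis corner points
m=(abs(PT[...,2]-.05)<.012);m[:, :175]=0;m[:,305:]=0;m[:150]=0;m[255:]=0
n,l,st,ce=cv2.connectedComponentsWithStats(m.astype(np.uint8));i=1+np.argmax(st[1:,4])
print("chassis",cv2.minAreaRect((PT[l==i][:,:2]*1000).astype(np.float32)))
for nm,P,(a,b,c,d) in(("mug",PS,(288,280,345,335)),("hub",PS,(232,336,260,362)),("valves",PS,(357,118,381,150))):
    Q=P[b:d,a:c].reshape(-1,3);q=Q[Q[:,2]>(.058 if nm=="valves" else .008)];print(nm,q.min(0).round(3),q.max(0).round(3))
E
python3 m2.py
```

```text
top wand pts 54 [0.613 0.296 0.193] [array([0.612, 0.296, 0.145]), array([0.613, 0.296, 0.173]), array([0.612, 0.296, 0.203])]
px 185 196 163 174
scene wand pts 126 [0.616 0.294 0.183] [array([0.616, 0.293, 0.146]), array([0.615, 0.294, 0.175]), array([0.616, 0.294, 0.204])]
px 422 433 95 124
top blue [263.5 218. ] [0.4948 0.1027 0.051 ]
top yel [258.5 218.5] [0.4928 0.1179 0.051 ]
top green [270.7 224.8] [0.4745 0.0797 0.051 ]
top plate ((456.4310302734375, 116.1961898803711), 47.43426513671875)
scene blue [339.5 159.2] [0.492  0.0997 0.051 ]
scene red [334.5 160.7] [0.4857 0.0861 0.051 ]
scene yel [343.2 156. ] [0.4916 0.1157 0.051 ]
scene green [328.8 160. ] [0.4727 0.0772 0.051 ]
scene plate ((450.7514343261719, 111.23534393310547), 47.96648406982422)
chassis ((543.6882934570312, 184.64266967773438), (341.23345947265625, 222.7031707763672), 78.87257385253906)
mug [ 0.685 -0.505  0.008] [ 0.973 -0.201  0.917]
hub [ 0.668 -0.505  0.008] [ 0.973 -0.399  0.917]
valves [ 0.466 -0.505  0.058] [0.973 0.297 0.917]
```

Request:
apply_moves --steps '[[[-0.1,0,-0.08],[0,0,0],1],[[-0.19,0,-0.08],[0,0,0],1],[[-0.19,0,-0.08],[0,0,0],1],[[-0.19,0,-0.08],[0,0,0],1],[[-0.19,0,-0.03],[0,0,0],1],[[-0.19,0,0],[0,0,0],1],[[-0.19,0,0],[0,0,0],1],[[-0.1,0,0],[0,0,0],1]]'

```text
clock: 0.77
eef_pos: [0.4291, 0.3729, 0.3176]
tool_rot: [0.179, 0.984, -0.001, 0.0]
ft_force: [-0.6, -0.6, -0.5]
grip_width: 0.0851
grasp_force: 0.0
```

```bash
cat > to.py <<'E'
import sys
from h import *
# to.py x y z tool_x_yaw_deg pitch_deg(turn about tool y): total shift/turn in move units (tool axes now), needed rows
def delta(x,y,z,yaw,pitch=0.):
    o=bot.get_obs();r=R.from_quat(o["tool_rot"]);a=np.radians(yaw)
    X=np.array([np.cos(a),np.sin(a),0]);Z=np.array([0,0,-1.])
    g=R.from_matrix(np.c_[X,np.cross(Z,X),Z])*R.from_rotvec([0,np.radians(pitch),0])
    s=r.inv().apply(np.array([x,y,z])-o["eef_pos"])/.2;t=(r.inv()*g).as_rotvec()/np.pi
    print("t",o["clock"],"pos",o["eef_pos"].round(4),"yaw",np.degrees(np.arctan2(*r.as_matrix()[[1,0],0])).round(1),"w",o["grip_width"].round(4),"gf",round(float(o["grasp_force"]),1),"F",o["ft_force"].round(1),"q",o["joint_pos"].round(2))
    print("shift",s.round(3),"turn",t.round(4),"rows>=",np.ceil(max(np.linalg.norm(s)/.2085,np.linalg.norm(t)/.0398)))
if __name__=="__main__": delta(*map(float,sys.argv[1:]))
E
python3 to.py .614 .294 .30 169.8
python3 - <<'E'
from h import *
C=cal("wrist");p,d=camera("wrist");cv2.imwrite("pics/w1.png",p[...,::-1])
print("cam",ray(C,0,0)[0],"axis",C[3][2]);print(proj(C,[.614,.294,.226]),proj(C,[.614,.294,.12]))
E
```

```text
cam [0.36527837 0.39727096 0.44070663] axis [ 0.25135891 -0.09483856 -0.96323639]
[309.39698932 438.6901868 ] [312.31258001 350.24304244]Traceback (most recent call last):
  File "to.py", line 11, in <module>
    if __name__=="__main__": delta(*map(float,sys.argv[1:]))
                             ~~~~~^^^^^^^^^^^^^^^^^^^^^^^^^^
  File "to.py", line 9, in delta
    print("t",o["clock"],"pos",o["eef_pos"].round(4),"yaw",np.degrees(np.arctan2(*r.as_matrix()[[1,0],0])).round(1),"w",o["grip_width"].round(4),"gf",round(float(o["grasp_force"]),1),"F",o["ft_force"].round(1),"q",o["joint_pos"].round(2))
                                                                                                                        ^^^^^^^^^^^^^^^^^^^^^
AttributeError: 'float' object has no attribute 'round'
```

View pics/w1.png

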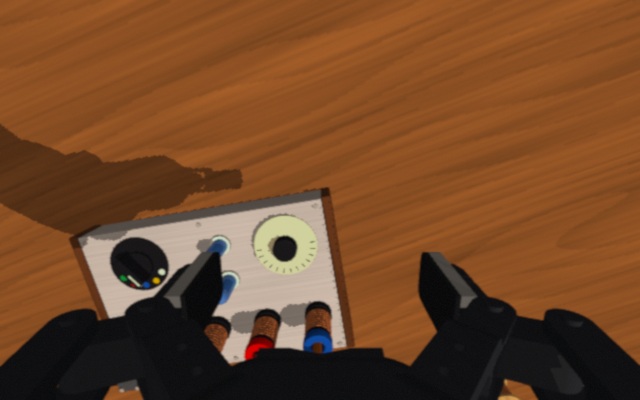

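The wrist view shows the knob plate at (140,263), the valves at (220,245) and (230,285), and the blue coil at (318,340), where its mouth was predicted. So the wand position holds.

```bash
sed -i 's/o\["grip_width"\].round(4)/round(float(o["grip_width"]),4)/' to.py; python3 to.py .614 .294 .30 169.8
```

```text
t 0.8167 pos [0.4311 0.372  0.3169] yaw 159.2 w 0.0852 gf 0.0 F [ 1.6 -0.1  0.5] q [ 0.71  0.37  0.36  1.56 -0.    1.08]
shift [-0.993 -0.04   0.087] turn [-0.0006  0.0007 -0.0588] rows>= 5.0
```

Request:
apply_moves --steps '[[[-0.16,-0.01,0.01],[0,0,0],1],[[-0.18,-0.01,0.02],[0,0,0],1],[[-0.18,-0.01,0.02],[0,0,0],1],[[-0.18,-0.01,0.02],[0,0,0],1],[[-0.16,0,0.02],[0,0,0],1],[[-0.133,0,0],[0,0,0],1],[[0,0,0],[0,0,-0.029],1],[[0,0,0],[0,0,-0.029],1]]'

```text
clock: 1.48
eef_pos: [0.6103, 0.2967, 0.2976]
tool_rot: [0.086, 0.996, -0.001, -0.002]
ft_force: [0.4, 0.8, -0.1]
grip_width: 0.0855
grasp_force: 0.0
```

```bash
python3 - <<'E'
from h import *
C=cal("wrist");p,d=camera("wrist");cv2.imwrite("pics/w2.png",p[...,::-1]);np.savez("w2.npz",p=p,d=d)
P=cloud(C,d);m=(P[...,2]>.125)&(P[...,2]<.235)&(np.hypot(P[...,0]-.614,P[...,1]-.294)<.025)
q=P[m]
for a in np.arange(.125,.235,.02):
    k=q[(q[:,2]>a)&(q[:,2]<a+.02)]
    if len(k):print(a.round(3),len(k),k.mean(0).round(4))
E
python3 to.py .614 .294 .175 169.8
```

```text
0.125 58 [0.6113 0.2996 0.1356]
0.145 75 [0.6112 0.2999 0.1555]
0.165 87 [0.6111 0.3    0.1758]
0.185 118 [0.6112 0.2997 0.1956]
0.205 328 [0.6133 0.2994 0.22  ]
0.225 2 [0.6149 0.3015 0.2251]
t 1.5333 pos [0.6096 0.2973 0.2983] yaw 170.3 w 0.0854 gf 0.0 F [ 0.5  0.1 -0.4] q [0.45 0.63 0.73 1.67 0.   0.62]
shift [-0.026 -0.011  0.616] turn [-0.0005 -0.0008  0.0029] rows>= 3.0
```

View pics/w2.png

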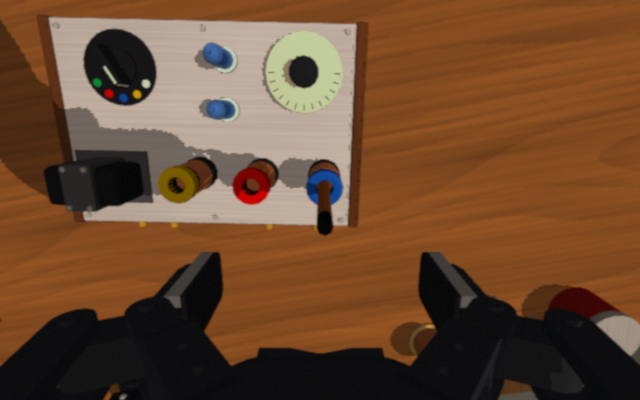

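The wrist view shows the wand in the blue coil, with its black tip at (325,225). The knob is at (115,67), with its line on the white/yellow side. Fused from all the views, the wand axis is about (0.614, 0.298). I'll descend and grip 36 mm above its centre.

Request:
apply_moves --steps '[[[-0.02,0.007,0.1],[0,0,0],1],[[0,0,0.14],[0,0,0],1],[[0,0,0.14],[0,0,0],1],[[0,0,0.14],[0,0,0],1],[[0,0,0.096],[0,0,0],1],[[0,0,0],[0,0,0],1],[[0,0,0],[0,0,0],0.4],[[0,0,0],[0,0,0],0]]'

```text
clock: 2.2
eef_pos: [0.6136, 0.2993, 0.1786]
tool_rot: [0.087, 0.996, 0.0, 0.001]
ft_force: [-0.7, -0.4, 0.1]
grip_width: 0.0637
grasp_force: 0.0
```

Request:
apply_moves --steps '[[[0,0,0],[0,0,0],0],[[0,0,0],[0,0,0],0],[[0,0,0],[0,0,0],0],[[0,0,0],[0,0,0],0],[[0,0,0],[0,0,0],0],[[0,0,0],[0,0,0],0],[[0,0,0],[0,0,0],0],[[0,0,0],[0,0,0],0]]'

```text
clock: 2.87
eef_pos: [0.6137, 0.2988, 0.1781]
tool_rot: [0.087, 0.996, 0.0, 0.001]
ft_force: [0.2, -0.0, 5.4]
grip_width: 0.0091
grasp_force: 58.5
```

```bash
python3 to.py .614 .298 .275 170
```

```text
t 2.8667 pos [0.6137 0.2988 0.1781] yaw 170.0 w 0.0091 gf 58.5 F [ 0.2 -0.   5.4] q [ 0.45  0.64  0.45  1.37 -0.    0.63]
shift [-0.003 -0.003 -0.485] turn [ 0.0003  0.0005 -0.    ] rows>= 3.0
```

Request:
apply_moves --steps '[[[0,0,-0.04],[0,0,0],0],[[0,0,-0.08],[0,0,0],0],[[0,0,-0.1],[0,0,0],0],[[0,0,-0.1],[0,0,0],0],[[0,0,-0.1],[0,0,0],0],[[0,0,-0.08],[0,0,0],0],[[0,0,0],[0,0,0],0],[[0,0,0],[0,0,0],0]]'

```text
clock: 3.53
eef_pos: [0.6136, 0.2989, 0.2775]
tool_rot: [0.087, 0.996, 0.0, 0.001]
ft_force: [-0.2, -0.5, -0.1]
grip_width: 0.0088
grasp_force: 58.5
```

```bash
python3 - <<'E'
from h import *
C=cal("scene");p,d=camera("scene");o=bot.get_obs();g=o["eef_pos"]
P=cloud(C,d);hs=cv2.cvtColor(p,cv2.COLOR_RGB2HSV)
m=(np.hypot(P[...,0]-g[0],P[...,1]-g[1])<.02)&(P[...,2]>.125)&(P[...,2]<g[2]-.025)
print(m.sum(),P[m].min(0).round(4),P[m].max(0).round(4))
for z in np.arange(.13,.26,.02):
    k=P[m&(P[...,2]>z)&(P[...,2]<z+.02)]
    if len(k):print(z.round(3),k.mean(0).round(4))
T=np.load("scene0.npz");PS=cloud(C,T["d"])
for nm,(a,b,c,d2) in(("mug",(288,280,345,335)),("hub",(232,336,260,362)),("valves",(357,118,381,150)),("trafo",(335,155,372,195))):
    Q=PS[b:d2,a:c].reshape(-1,3);q=Q[(Q[:,2]>(.06 if nm in("valves","trafo") else .01))&(Q[:,2]<.13)];print(nm,np.percentile(q,2,0).round(3),np.percentile(q,98,0).round(3))
E
python3 to.py .5 -.09 .278 170
```

```text
121 [0.6094 0.2895 0.1563] [0.6194 0.3032 0.2497]
0.15 [0.6152 0.2932 0.1623]
0.17 [0.6152 0.2936 0.1797]
0.19 [0.6152 0.2941 0.2007]
0.21 [0.615  0.294  0.2201]
0.23 [0.6153 0.2938 0.24  ]
mug [ 0.69  -0.301  0.015] [ 0.767 -0.207  0.082]
hub [ 0.67  -0.418  0.011] [ 0.688 -0.4    0.022]
valves [0.469 0.151 0.06 ] [0.578 0.288 0.12 ]
trafo [0.552 0.022 0.064] [0.599 0.092 0.114]
t 3.5833 pos [0.613  0.2987 0.2761] yaw 170.0 w 0.0094 gf 58.5 F [ 0.1 -0.3 -1.6] q [0.45 0.63 0.68 1.62 0.   0.63]
shift [ 0.219 -2.012 -0.008] turn [-0.0002 -0.0003 -0.    ] rows>= 10.0
```

```bash
python3 to.py .53 -.12 .276 169.8
```

```text
t 3.5833 pos [0.613  0.2987 0.2761] yaw 170.0 w 0.0094 gf 58.5 F [ 0.1 -0.3 -1.6] q [0.45 0.63 0.68 1.62 0.   0.63]
shift [ 4.500e-02 -2.134e+00  2.000e-03] turn [-0.0002 -0.0003  0.0011] rows>= 11.0
```

Request:
apply_moves --steps '[[[0.003,-0.06,0],[0,0,0],0],[[0.003,-0.13,0],[0,0,0],0],[[0.003,-0.17,0],[0,0,0],0],[[0.003,-0.18,0],[0,0,0],0],[[0.003,-0.18,0],[0,0,0],0],[[0.003,-0.18,0],[0,0,0],0],[[0.003,-0.18,0],[0,0,0],0],[[0.003,-0.18,0],[0,0,0],0]]'

```text
clock: 4.25
eef_pos: [0.563, 0.0498, 0.2749]
tool_rot: [0.087, 0.996, -0.0, -0.002]
ft_force: [0.7, 0.2, 0.0]
grip_width: 0.0087
grasp_force: 58.5
```

Request:
apply_moves --steps '[[[0.003,-0.18,0],[0,0,0],0],[[0.003,-0.18,0],[0,0,0],0],[[0.003,-0.18,0],[0,0,0],0],[[0.003,-0.17,0],[0,0,0],0],[[0.003,-0.12,0],[0,0,0],0],[[0.003,-0.05,0],[0,0,0],0],[[0,0,0.1],[0,0,0],0],[[0,0,0.1],[0,0,0],0]]'

```text
clock: 4.92
eef_pos: [0.5306, -0.122, 0.2364]
tool_rot: [0.088, 0.996, 0.0, 0.001]
ft_force: [0.1, 0.6, -0.5]
grip_width: 0.0086
grasp_force: 58.5
```

Request:
apply_moves --steps '[[[0,0,0.1],[0,0,0],0],[[0,0,0.1],[0,0,0],0],[[0,0,0.1],[0,0,0],0],[[0,0,0],[0,-0.037,0],0],[[0,0,0],[0,-0.037,0],0],[[0,0,0],[0,-0.037,0],0],[[0,0,0],[0,0,0],0],[[0,0,0],[0,0,0],0]]'

```text
clock: 5.58
eef_pos: [0.5263, -0.1197, 0.174]
tool_rot: [0.086, 0.982, -0.014, 0.169]
ft_force: [-0.3, 0.1, 0.8]
grip_width: 0.009
grasp_force: 58.5
```

```bash
python3 to.py .53 -.12 .1145 169.8 -20
python3 - <<'E'
from h import *
C=cal("top");p,d=camera("scene");o=bot.get_obs();C=cal("scene");cv2.imwrite("pics/s2.png",cv2.resize(p[60:300,160:460],(750,600),interpolation=3)[...,::-1])
# rest from current wide scene picture: cheek tops
P=cloud(C,d);m=np.zeros(d.shape,bool);m[228:295,205:270]=1;m&=(P[...,2]>.045)&(P[...,2]<.06)
n,l,st,ce=cv2.connectedComponentsWithStats(m.astype(np.uint8))
for i in range(1,n):
    if st[i,4]>15: q=P[l==i];print(st[i],q.mean(0).round(4),cv2.minAreaRect((q[:,:2]*1000).astype(np.float32)))
E
```

```text
t 5.5833 pos [ 0.5263 -0.1197  0.174 ] yaw 170.0 w 0.009 gf 58.5 F [-0.3  0.1  0.8] q [-0.23  0.14 -0.39  0.71  0.02 -0.06]
shift [0.082 0.001 0.286] turn [ 0.0007 -0.0028  0.0012] rows>= 2.0
[227 230   9   8  40] [ 0.4607 -0.2597  0.0513] ((460.2353515625, -260.3183898925781), (20.3881778717041, 9.250143051147461), 74.67137908935547)
[210 240  10   7  42] [ 0.4534 -0.3034  0.0514] ((451.9290466308594, -302.2928771972656), (20.769189834594727, 9.976037979125977), 78.9233627319336)
[248 260   9   8  39] [ 0.5587 -0.277   0.0516] ((558.4017333984375, -277.3888854980469), (19.110733032226562, 8.56847095489502), 81.66706085205078)
[231 271  10   7  44] [ 0.5514 -0.3206  0.0516] ((551.3136596679688, -320.0187072753906), (20.781869888305664, 10.734177589416504), 77.88269805908203)
```

View pics/s2.png

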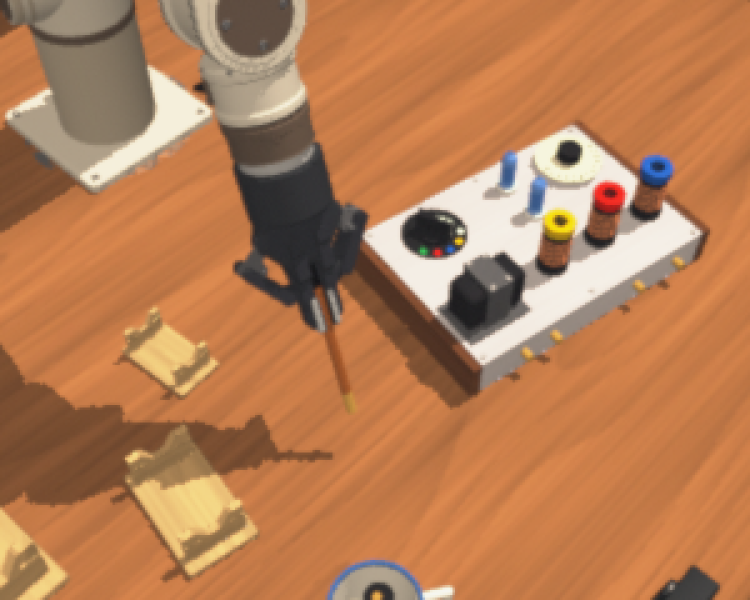

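The arm holds the wand, tilted about 20°, with its brass end at (348,403) in the crop over the open bench. The medium rest is clear at (190,500). Its four horns give a centre of (0.506, -0.290) and an axis of -10°. I'll work out the swing rows.

```bash
cat > sw.py <<'E'
import numpy as np
L=.122;th=np.array([20,24,28,32,36,40,44,48,52,56,60,64,68,72,75,77.5,79.5]);
ph=np.array([-20]*9+[-16,-12,-8,-4,0,4,7,10.])  # tool tilt after each row
t=np.radians(th);p=np.radians(ph)
Gs=L*np.sin(t)*1.12;Gd=-(L*np.cos(t)+.005*np.sin(t)-.0015)
# TCP = G + 2mm along tool z
s=Gs+.002*np.sin(p);d=Gd+.002*np.cos(p)
for i in range(len(th)-1):
    ds,dd=np.diff(s)[i],np.diff(d)[i];c,si=np.cos(p[i]),np.sin(p[i])
    print(th[i+1],"x",round((ds*c-dd*si)/.2,3),"z",round((ds*si+dd*c)/.2,3),"ty",round((ph[i+1]-ph[i])/180,4),"tcpz",round(-d[i+1],4))
E
python3 sw.py
```

```text
24.0 x 0.046 z -0.002 ty 0.0 tcpz 0.1101
28.0 x 0.046 z 0.001 ty 0.0 tcpz 0.1067
32.0 x 0.046 z 0.004 ty 0.0 tcpz 0.1027
36.0 x 0.045 z 0.007 ty 0.0 tcpz 0.0983
40.0 x 0.044 z 0.01 ty 0.0 tcpz 0.0933
44.0 x 0.043 z 0.013 ty 0.0 tcpz 0.0879
48.0 x 0.041 z 0.016 ty 0.0 tcpz 0.082
52.0 x 0.04 z 0.019 ty 0.0 tcpz 0.0757
56.0 x 0.038 z 0.022 ty 0.0222 tcpz 0.0689
60.0 x 0.035 z 0.027 ty 0.0222 tcpz 0.0619
64.0 x 0.03 z 0.031 ty 0.0222 tcpz 0.0545
68.0 x 0.025 z 0.035 ty 0.0222 tcpz 0.0468
72.0 x 0.02 z 0.038 ty 0.0222 tcpz 0.039
75.0 x 0.011 z 0.03 ty 0.0222 tcpz 0.0329
77.5 x 0.006 z 0.026 ty 0.0167 tcpz 0.0278
79.5 x 0.003 z 0.021 ty 0.0167 tcpz 0.0237
```

Request:
apply_moves --steps '[[[0.02,0,0.06],[0,0,0],0],[[0.03,0,0.08],[0,0,0],0],[[0.03,0,0.08],[0,0,0],0],[[0.02,0,0.05],[0,0,0],0],[[0.006,0,0.018],[0,0,0],0],[[0,0,0],[0,0,0],0],[[0,0,0],[0,0,0],0],[[0,0,0],[0,0,0],0]]'

```text
clock: 6.3
eef_pos: [0.5323, -0.1216, 0.1172]
tool_rot: [0.086, 0.981, -0.015, 0.174]
ft_force: [0.6, 0.2, -0.2]
grip_width: 0.009
grasp_force: 58.6
```

Request:
apply_moves --steps '[[[0.01,0,0.02],[0,0,0],0],[[0.046,0,0.002],[0,0,0],0],[[0.046,0,0.002],[0,0,0],0],[[0.046,0,0.004],[0,0,0],0],[[0.045,0,0.007],[0,0,0],0],[[0.044,0,0.01],[0,0,0],0],[[0.043,0,0.013],[0,0,0],0],[[0,0,0],[0,0,0],0]]'

```text
clock: 6.97
eef_pos: [0.4831, -0.113, 0.087]
tool_rot: [0.086, 0.981, -0.015, 0.175]
ft_force: [-0.7, 0.2, 7.5]
grip_width: 0.0089
grasp_force: 60.5
```

```bash
cat > wand.py <<'E'
from h import *
# wand direction from brass/brown pixels in scene view below the grasp
o=bot.get_obs();g=o["eef_pos"];r=R.from_quat(o["tool_rot"]).as_matrix()
C=cal("scene");p,d=camera("scene");P=cloud(C,d);q=(P-g)@r  # tool coords
m=(abs(q[...,1])<.011)&(np.linalg.norm(q,axis=-1)<.14)&(np.hypot(q[...,0],q[...,2])>.03)&(P[...,2]>.006)&(q[...,2]>-.03)
m&=(q[...,0]<-.012)|((q[...,0]>.014))
k=P[m];print("TCP",g.round(4),"tilt z",r[:,2].round(3),"F",np.round(o["ft_force"],1),"n",m.sum())
t=q[m]; t=t[t[:,0]<0]
if len(t)>5:
    c=t.mean(0);v=np.linalg.svd(t-c)[2][0];v*=-np.sign(v[0]);w=r@v
    print("wand->brass tool",v.round(3),"world",w.round(3),"below level deg",np.degrees(np.arcsin(-w[2])).round(1),"far",np.linalg.norm(t,axis=1).max().round(3),"c",c.round(4))
E
python3 wand.py
```

```text
TCP [ 0.4831 -0.113   0.087 ] tilt z [ 0.34  -0.06  -0.939] F [-0.7  0.2  7.5] n 150
wand->brass tool [-0.397 -0.008  0.918] world [ 0.677 -0.128 -0.725] below level deg 46.4 far 0.117 c [-0.0354 -0.0026  0.0627]
```

The swing is working: the wand is now 46° below level, with 7.5 N at the brass end.

Request:
apply_moves --steps '[[[0.041,0,0.016],[0,0,0],0],[[0.04,0,0.019],[0,0,0],0],[[0.038,0,0.022],[0,0.022,0],0],[[0.035,0,0.027],[0,0.022,0],0],[[0.03,0,0.031],[0,0.022,0],0],[[0.025,0,0.035],[0,0.022,0],0],[[0.02,0,0.038],[0,0.022,0],0],[[0,0,0],[0,0,0],0]]'

```text
clock: 7.68
eef_pos: [0.4485, -0.1069, 0.0363]
tool_rot: [0.087, 0.996, -0.0, 0.0]
ft_force: [-0.0, 0.1, 2.0]
grip_width: 0.0088
grasp_force: 58.5
```

```bash
python3 wand.py
```

```text
TCP [ 0.4485 -0.1069  0.0363] tilt z [ 0. -0. -1.] F [-0.   0.1  2. ] n 158
wand->brass tool [-0.939 -0.002  0.345] world [ 0.924 -0.165 -0.344] below level deg 20.1 far 0.124 c [-0.076  -0.0025  0.0131]
```

Request:
apply_moves --steps '[[[0.015,0,0.02],[0,0.0167,0],0],[[0.015,0,0.02],[0,0.0167,0],0],[[0.01,0,0.01],[0,0.0167,0],0],[[0,0,0],[0,0,0],0],[[0,0,0],[0,0,0],0],[[0,0,0],[0,0,0],0],[[0,0,0],[0,0,0],0],[[0,0,0],[0,0,0],0]]'

```text
clock: 8.4
eef_pos: [0.4388, -0.1051, 0.0277]
tool_rot: [0.087, 0.993, 0.007, -0.076]
ft_force: [1.7, -0.4, 2.3]
grip_width: 0.0091
grasp_force: 58.3
```

```bash
python3 wand.py
```

```text
TCP [ 0.4388 -0.1051  0.0277] tilt z [-0.15   0.026 -0.988] F [ 1.7 -0.4  2.3] n 155
wand->brass tool [-0.993  0.002  0.116] world [ 0.95  -0.166 -0.266] below level deg 15.4 far 0.128 c [-0.0769 -0.0026 -0.0049]
```

Request:
apply_moves --steps '[[[0.01,0,0.01],[0,0.01,0],0],[[0.008,0,0.01],[0,0.01,0],0],[[0,0,0],[0,0,0],0],[[0,0,0],[0,0,0],0],[[0,0,-0.05],[0,0,0],0],[[0,0,-0.12],[0,0,0],0],[[0,0,-0.17],[0,-0.03,0],0],[[0,0,-0.16],[0,-0.03,0],0]]'

```text
clock: 9.12
eef_pos: [0.4529, -0.1075, 0.1208]
tool_rot: [0.087, 0.996, 0.001, -0.015]
ft_force: [0.5, -0.7, 0.1]
grip_width: 0.0089
grasp_force: 58.3
```

```bash
python3 wand.py;python3 to.py .485 -.286 .13 170
```

```text
TCP [ 0.4529 -0.1075  0.1208] tilt z [-0.029  0.005 -1.   ] F [ 0.5 -0.7  0.1] n 183
wand->brass tool [-0.998 -0.     0.07 ] world [ 0.98  -0.173 -0.099] below level deg 5.7 far 0.129 c [-0.0801 -0.0026 -0.009 ]
t 9.1667 pos [ 0.4542 -0.108   0.1284] yaw 170.0 w 0.0087 gf 58.4 F [-3.6  0.8  3.6] q [-0.23  0.28 -0.28  1.03 -0.   -0.06]
shift [-0.306 -0.85  -0.012] turn [-0.0002 -0.0046 -0.    ] rows>= 5.0
```

Request:
apply_moves --steps '[[[-0.02,-0.08,-0.01],[0,0,0],0],[[-0.04,-0.14,0],[0,0,0],0],[[-0.06,-0.15,0],[0,0,0],0],[[-0.06,-0.15,0],[0,0,0],0],[[-0.06,-0.15,0],[0,0,0],0],[[-0.04,-0.12,0],[0,0,0],0],[[-0.01,-0.06,0],[0,-0.004,0],0],[[0,0,0],[0,0,0],0]]'

```text
clock: 9.83
eef_pos: [0.4793, -0.2869, 0.1213]
tool_rot: [0.089, 0.996, 0.001, -0.009]
ft_force: [-0.0, 0.9, -0.2]
grip_width: 0.0088
grasp_force: 58.4
```

```bash
python3 to.py .4814 -.2857 .13 170
python3 - <<'E'
from h import *
t,dt=camera("top");s,d=camera("scene");np.savez("over.npz",t=t,dt=dt,s=s,d=d)
C=cal("scene");CT=cal("top");g=bot.get_obs()["eef_pos"];u=np.array([.985,-.174,0])
pts={"brass":g+.122*u+[0,0,.002],"black":g-.048*u+[0,0,.002],"restc":[.506,-.29,.043]}
for k,v in pts.items(): print(k,proj(C,v).round(1),proj(CT,v).round(1))
a=cv2.resize(s[190:310,180:300],(590,590),interpolation=3)
cv2.imwrite("pics/o1.png",a[...,::-1])
E
```

```text
t 9.8333 pos [ 0.4793 -0.2869  0.1213] yaw 169.8 w 0.0088 gf 58.4 F [-0.   0.9 -0.2] q [-0.54  0.45 -0.03  1.1  -0.01 -0.36]
shift [-0.009  0.008 -0.044] turn [ 0.0001 -0.0056 -0.0011] rows>= 1.0
brass [250.7 268.1] [401.  183.7]
black [212.  213.6] [390.7 240.5]
restc [233.5 254.7] [391.1 218.2]
```

View pics/o1.png

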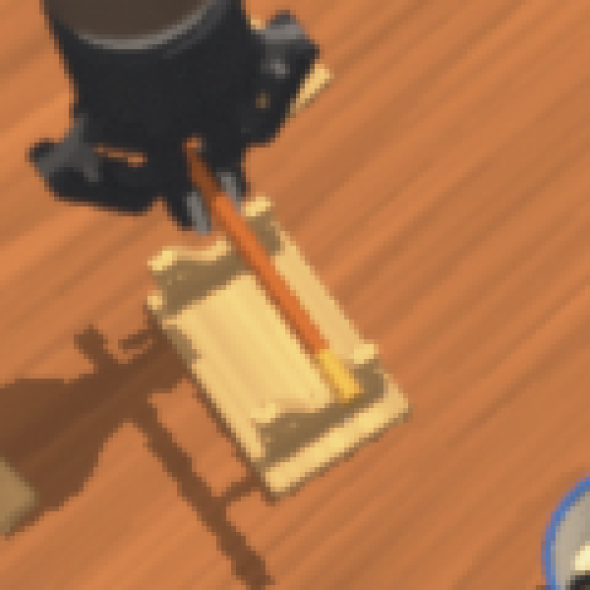

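The scene crop shows the wand over the medium rest, with its brass tip at (348,397) in the crop, which is pixel (250.8,270.7). I'll intersect that ray with the wand's vertical plane to get the slope.

Run:
```python
from h import *
z=np.load("over.npz");g=np.array([.4793,-.2869,.1233]);u=np.array([.985,-.174,0]);n=np.array([.174,.985,0])
for nm,img,C in(("scene",z["s"],cal("scene")),("top",z["t"],cal("top"))):
    h=cv2.cvtColor(img,cv2.COLOR_RGB2HSV)
    e=np.array([proj(C,g+t*u) for t in(.03,.12)])
    res=[]
    for t in np.arange(.03,.13,.008):
        # profile across the wand: vertical search in world z for scene; pixel mask of saturated brown vs wood rest
        zs=np.arange(-.03,.03,.001);pr=np.array([proj(C,g+t*u+[0,0,a]) for a in zs])
        px=cv2.remap(h,pr[:,0].astype(np.float32)[None],pr[:,1].astype(np.float32)[None],0)[0]
        m=(px[:,1]>175)&(px[:,0]<14)&(px[:,2]>70) if t<.095 else (px[:,1]>150)&(px[:,0]>15)&(px[:,0]<30)
        res.append((round(t,3),m.sum(),round(zs[m].mean()*1000,1) if m.any() else None))
    if nm=="scene":print(nm,res)
C=cal("scene")
for uv in((250.8,270.7),):
    o,d=ray(C,*uv);k=((g-o)@n)/(d@n);p=o+k*d-g;print("brass along",p@u,"dz",p[2])
```

```text
scene [(np.float64(0.03), np.int64(44), np.float64(7.3)), (np.float64(0.038), np.int64(45), np.float64(7.0)), (np.float64(0.046), np.int64(43), np.float64(7.6)), (np.float64(0.054), np.int64(44), np.float64(7.0)), (np.float64(0.062), np.int64(42), np.float64(8.5)), (np.float64(0.07), np.int64(44), np.float64(7.5)), (np.float64(0.078), np.int64(44), np.float64(7.3)), (np.float64(0.086), np.int64(47), np.float64(6.0)), (np.float64(0.094), np.int64(39), np.float64(10.0)), (np.float64(0.102), np.int64(31), np.float64(-11.2)), (np.float64(0.11), np.int64(47), np.float64(-4.1)), (np.float64(0.118), np.int64(50), np.float64(2.5)), (np.float64(0.126), np.int64(34), np.float64(12.5))]
brass along 0.12617157150165545 dz -0.0010253492783829782
```

The wand is level to within about 2° and aligned with the rest. Lowering it into the notches.

Request:
apply_moves --steps '[[[-0.02,0.008,0.05],[0,-0.003,0],0],[[0,0,0.08],[0,0,0],0],[[0,0,0.08],[0,0,0],0],[[0,0,0.08],[0,0,0],0],[[0,0,0.06],[0,0,0],0],[[0,0,0.03],[0,0,0],0],[[0,0,0],[0,0,0],0],[[0,0,0],[0,0,0],0]]'

```text
clock: 10.6
eef_pos: [0.4843, -0.283, 0.0465]
tool_rot: [0.087, 0.996, 0.001, -0.004]
ft_force: [0.8, 0.3, -1.1]
grip_width: 0.0088
grasp_force: 58.4
```

```bash
python3 to.py .4834 -.286 .041 170
python3 - <<'E'
from h import *
t,dt=camera("top");s,d=camera("scene")
a=cv2.resize(s[215:305,190:280],(400,400),interpolation=3);b=cv2.resize(t[170:260,350:440],(400,400),interpolation=3)
cv2.imwrite("pics/o2.png",np.hstack([a,b])[...,::-1])
E
```

```text
t 10.6 pos [ 0.4843 -0.283   0.0465] yaw 170.1 w 0.0088 gf 58.4 F [ 0.8  0.3 -1.1] q [-0.53  0.53 -0.13  0.92 -0.   -0.35]
shift [ 0.001 -0.015  0.027] turn [ 0.0002 -0.0024  0.0004] rows>= 1.0
```

View pics/o2.png

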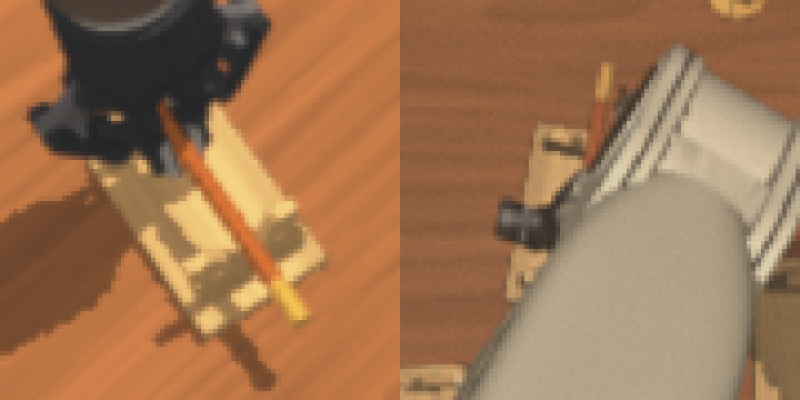

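The wand passes between the horns of both cheeks, with its brass end overhanging at (290,300) in the left crop. It sits about 3 mm toward +y, so I'll correct that and lower onto the seat.

Request:
apply_moves --steps '[[[0,-0.014,0.01],[0,0,0],0],[[0,0,0.01],[0,0,0],0],[[0,0,0.008],[0,0,0],0],[[0,0,0],[0,0,0],0],[[0,0,0],[0,0,0],0],[[0,0,0],[0,0,0],0],[[0,0,0],[0,0,0],0],[[0,0,0],[0,0,0],0]]'

```text
clock: 11.37
eef_pos: [0.4839, -0.2869, 0.0408]
tool_rot: [0.087, 0.996, 0.0, -0.003]
ft_force: [0.1, 0.4, -0.5]
grip_width: 0.0088
grasp_force: 58.4
```

```bash
python3 to.py .4834 -.286 .041 170; python3 wand.py
```

```text
t 11.3667 pos [ 0.4839 -0.2869  0.0408] yaw 170.0 w 0.0088 gf 58.4 F [ 0.1  0.4 -0.5] q [-0.53  0.54 -0.13  0.91 -0.   -0.36]
shift [ 0.003  0.004 -0.001] turn [-0.     -0.0021 -0.    ] rows>= 1.0
TCP [ 0.4839 -0.2869  0.0408] tilt z [-0.006  0.001 -1.   ] F [ 0.1  0.4 -0.5] n 331
wand->brass tool [-0.954  0.015 -0.299] world [ 0.944 -0.151  0.292] below level deg -17.0 far 0.128 c [-0.0692 -0.0021  0.0034]
```

Request:
apply_moves --steps '[[[0,0,0.005],[0,0,0],0],[[0,0,0.003],[0,0,0],0],[[0,0,0],[0,0,0],0],[[0,0,0],[0,0,0],0],[[0,0,0],[0,0,0],0],[[0,0,0],[0,0,0],0],[[0,0,0],[0,0,0],0],[[0,0,0],[0,0,0],0]]'

```text
clock: 12.08
eef_pos: [0.4839, -0.2869, 0.0392]
tool_rot: [0.087, 0.996, 0.0, -0.003]
ft_force: [-0.7, -0.3, 0.2]
grip_width: 0.0088
grasp_force: 58.4
```

```bash
python3 to.py .4834 -.286 .041 170
```

```text
t 12.0833 pos [ 0.4839 -0.2869  0.0392] yaw 170.0 w 0.0088 gf 58.4 F [-0.7 -0.3  0.2] q [-0.53  0.54 -0.13  0.91 -0.   -0.36]
shift [ 0.003  0.004 -0.009] turn [-0.     -0.0021 -0.    ] rows>= 1.0
```

Request:
apply_moves --steps '[[[0,0,0.005],[0,0,0],0],[[0,0,0.005],[0,0,0],0],[[0,0,0],[0,0,0],0],[[0,0,0],[0,0,0],0],[[0,0,0],[0,0,0],0],[[0,0,0],[0,0,0],0],[[0,0,0],[0,0,0],0],[[0,0,0],[0,0,0],0]]'

```text
clock: 12.75
eef_pos: [0.4839, -0.2869, 0.0372]
tool_rot: [0.087, 0.996, 0.0, -0.003]
ft_force: [-0.1, 0.7, -0.6]
grip_width: 0.0089
grasp_force: 58.4
```

Run:
```python
from h import *
o=bot.get_obs();print(o["eef_pos"],o["ft_force"],o["ft_torque"])
s,d=camera("scene")
cv2.imwrite("pics/o3.png",cv2.resize(s[215:305,190:290],(660,594),interpolation=3)[...,::-1])
C=cal("scene");g=o["eef_pos"]+[0,0,.002];u=np.array([.985,-.174,0]);print((proj(C,g+.122*u)-[190,215])*6.6,(proj(C,g-.048*u)-[190,215])*6.6)
```

```text
[ 0.48392633 -0.28694092  0.03721143] [-0.05336674  0.68839817 -0.58370079] [ 0.0154276   0.00707714 -0.00802119]
[433.43821914 478.85527359] [191.3422467  131.58560355]
```

View pics/o3.png

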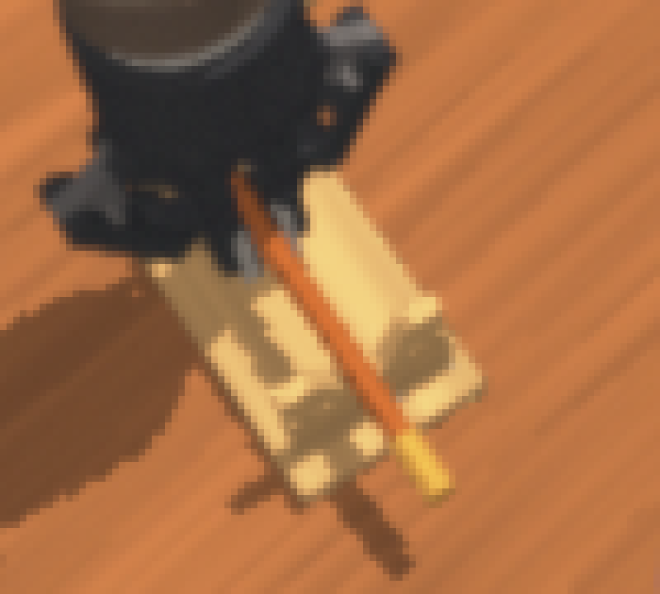

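The far cheek's horns, at (290,390) and (425,305), straddle the wand at (375,390), so it is centred. There's no contact yet, so I'll keep lowering.

Request:
apply_moves --steps '[[[0,0,0.004],[0,0,0],0],[[0,0,0.004],[0,0,0],0],[[0,0,0.004],[0,0,0],0],[[0,0,0],[0,0,0],0],[[0,0,0],[0,0,0],0],[[0,0,0],[0,0,0],0],[[0,0,0],[0,0,0],0],[[0,0,0],[0,0,0],0]]'

```text
clock: 13.47
eef_pos: [0.4838, -0.287, 0.0349]
tool_rot: [0.087, 0.996, 0.0, -0.003]
ft_force: [-1.8, 0.1, 2.7]
grip_width: 0.0089
grasp_force: 58.7
```

Request:
apply_moves --steps '[[[0,0,0.004],[0,0,0],0],[[0,0,0],[0,0,0],0],[[0,0,0],[0,0,0],0],[[0,0,0],[0,0,0],0],[[0,0,0],[0,0,0],0],[[0,0,0],[0,0,0],0],[[0,0,0],[0,0,0],0],[[0,0,0],[0,0,0],0]]'

```text
clock: 14.13
eef_pos: [0.4839, -0.287, 0.034]
tool_rot: [0.087, 0.996, 0.0, -0.003]
ft_force: [-2.6, 0.6, 4.5]
grip_width: 0.0085
grasp_force: 58.9
```

Run:
```python
from h import *
o=bot.get_obs();r=R.from_quat(o["tool_rot"]);print(o["eef_pos"],o["ft_force"],"torque in tool",r.inv().apply(o["ft_torque"]).round(3),"raw",o["ft_torque"].round(3))
```

```text
[ 0.48392144 -0.28698549  0.03404359] [-2.574021    0.64416791  4.46494109] torque in tool [0.045 0.025 0.008] raw [-0.04   0.033 -0.008]
```

Request:
apply_moves --steps '[[[0,0,0],[0,0,0],0.12],[[0,0,0],[0,0,0],0.15],[[0,0,0],[0,0,0],0.2],[[0,0,0],[0,0,0],0.3],[[0,0,0],[0,0,0],0.4],[[0,0,0],[0,0,0],0.45],[[0,0,0],[0,0,0],0.45],[[0,0,0],[0,0,0],0.45]]'

```text
clock: 14.8
eef_pos: [0.4839, -0.2869, 0.0339]
tool_rot: [0.087, 0.996, 0.0, -0.003]
ft_force: [-0.3, -0.2, 0.2]
grip_width: 0.0386
grasp_force: 0.0
```

```bash
python3 to.py .4839 -.287 .16 170
python3 - <<'E'
from h import *
s,d=camera("scene");t,dt=camera("top")
C=cal("scene")
cv2.imwrite("pics/o4.png",cv2.resize(s[215:305,190:290],(660,594),interpolation=3)[...,::-1])
E
```

```text
t 14.8 pos [ 0.4839 -0.2869  0.0339] yaw 170.0 w 0.0386 gf 0.0 F [-0.3 -0.2  0.2] q [-0.53  0.55 -0.14  0.89 -0.   -0.36]
shift [ 0.004 -0.001 -0.63 ] turn [ 0.     -0.0021 -0.    ] rows>= 4.0
```

View pics/o4.png

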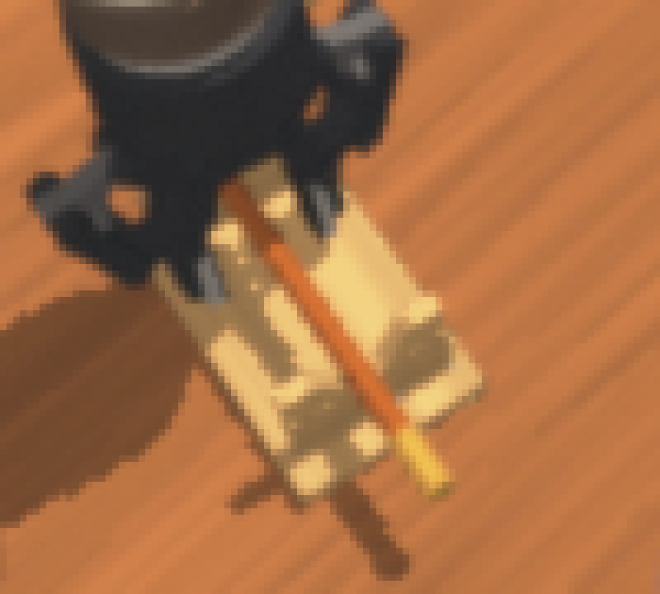

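The wand rests in both notches, with its brass end at (425,465) in the crop and the near cheek's horns on either side of it. Retreating.

Request:
apply_moves --steps '[[[0,0,-0.03],[0,0,0],0.45],[[0,0,-0.08],[0,0,0],0.45],[[0,0,-0.12],[0,0,0],0.45],[[0,0,-0.16],[0,0,0],0.45],[[0,0,-0.16],[0,0,0],0.45],[[0,0,-0.16],[0,0,0],0.45],[[0,0,-0.12],[0,0,0],0.45],[[0,0,-0.05],[0,0,0],0.45]]'

```text
clock: 15.57
eef_pos: [0.4867, -0.2881, 0.215]
tool_rot: [0.087, 0.996, -0.001, 0.0]
ft_force: [0.7, -0.3, 0.2]
grip_width: 0.0382
grasp_force: 0.0
```

```bash
python3 to.py .4645 .1075 .21 170
python3 - <<'E'
from h import *
C=cal("scene");s,d=camera("scene");P=cloud(C,d)
u=np.array([.985,-.174]);n=np.array([.174,.985]);r=P[...,:2]-[.506,-.290];a=r@u;b=r@n
h=cv2.cvtColor(s,cv2.COLOR_RGB2HSV)
m=(abs(b)<.018)&(abs(a)<.12)&(P[...,2]>.03)&(P[...,2]<.08)
for lo in np.arange(-.10,.12,.02):
    k=m&(a>lo)&(a<lo+.02)
    if k.sum()>2:print(lo.round(2),k.sum(),"b",b[k].mean().round(4),"ztop",np.percentile(P[k][:,2],80).round(4))
print("extent",a[m].min().round(3),a[m].max().round(3))
# knob top from scene depth
m=(abs(P[...,2]-.079)<.005)&(np.hypot(P[...,0]-.4645,P[...,1]-.1075)<.03)
print(m.sum(),P[m].mean(0).round(4),cv2.minAreaRect((P[m][:,:2]*1000).astype(np.float32)))
q=P[m];w=s[m].astype(int).min(1)>130;print("white",w.sum(),q[w].mean(0) if w.any() else "")
E
```

```text
t 15.5667 pos [ 0.4867 -0.2881  0.215 ] yaw 170.0 w 0.0382 gf 0.0 F [ 0.7 -0.3  0.2] q [-0.53  0.38  0.12  1.3  -0.   -0.36]
shift [0.453 1.929 0.019] turn [-0.0009  0.0002 -0.    ] rows>= 10.0
-0.08 8 b -0.003 ztop 0.0476
-0.06 98 b -0.0003 ztop 0.0479
-0.04 33 b -0.0028 ztop 0.0485
-0.02 34 b -0.0029 ztop 0.0482
0.0 34 b -0.0029 ztop 0.0488
0.02 35 b -0.003 ztop 0.0478
0.04 106 b -0.0 ztop 0.0486
0.06 40 b -0.0029 ztop 0.0481
0.08 38 b -0.0029 ztop 0.048
0.1 16 b -0.0027 ztop 0.0478
extent -0.065 0.107
59 [0.4644 0.1035 0.0777] ((463.8185119628906, 103.74787139892578), (42.829994201660156, 14.782081604003906), 16.721261978149414)
white 4 [0.47505322 0.11082878 0.07682213]
```

The wand is level: its top is at 48 mm all along, so the axis is at 43 mm, and it spans both cheeks. The bar lies at about 17–19°, which is yellow, so it needs two clicks clockwise. Moving over the knob.

Request:
apply_moves --steps '[[[0.02,0.08,0],[0,0,0],0.45],[[0.04,0.15,0],[0,0,0],0.45],[[0.04,0.18,0],[0,0,0],0.45],[[0.04,0.18,0],[0,0,0],0.45],[[0.04,0.18,0],[0,0,0],0.45],[[0.04,0.18,0],[0,0,0],0.45],[[0.04,0.18,0],[0,0,0],0.45],[[0.04,0.18,0],[0,0,0],0.45]]'

```text
clock: 16.28
eef_pos: [0.47, -0.017, 0.2087]
tool_rot: [0.087, 0.996, 0.0, -0.005]
ft_force: [0.3, 0.7, -0.0]
grip_width: 0.0383
grasp_force: 0.0
```

Request:
apply_moves --steps '[[[0.04,0.18,0],[0,0,0],0.45],[[0.04,0.17,0],[0,0,0],0.45],[[0.04,0.16,0],[0,0,0],0.45],[[0.03,0.1,0],[0,0,-0.032],0.45],[[0,0,0],[0,0,-0.032],0.45],[[0,0,0],[0,0,-0.032],0.45],[[0,0,0],[0,0,-0.032],0.45],[[0,0,0],[0,0,-0.032],0.45]]'

```text
clock: 16.95
eef_pos: [0.4619, 0.1068, 0.2087]
tool_rot: [-0.166, 0.986, 0.001, -0.005]
ft_force: [1.3, -1.0, -0.0]
grip_width: 0.0386
grasp_force: 0.0
```

Request:
apply_moves --steps '[[[0,0,0],[0,0,0],0.45],[[0,0,0],[0,0,0],0.45],[[0,0,0],[0,0,0],0.45],[[0,0,0],[0,0,0],0.45],[[0,0,0],[0,0,0],0.45],[[0,0,0],[0,0,0],0.45],[[0,0,0],[0,0,0],0.45],[[0,0,0],[0,0,0],0.45]]'

```text
clock: 17.62
eef_pos: [0.4631, 0.1066, 0.2106]
tool_rot: [-0.163, 0.987, 0.001, -0.003]
ft_force: [-0.1, 0.1, 0.0]
grip_width: 0.0386
grasp_force: 0.0
```

```bash
python3 to.py .4645 .1075 .077 198.9
cat > knob.py <<'E'
from h import *
C=cal("wrist");p,d=camera("wrist");P=cloud(C,d);h=cv2.cvtColor(p,cv2.COLOR_RGB2HSV)
near=np.hypot(P[...,0]-.4645,P[...,1]-.1075)<.042
def mean(m): return P[m].mean(0).round(4) if m.sum()>3 else None
D={}
for c,lo,hi in(("yel",(20,130,90),(33,255,255)),("blue",(100,130,50),(125,255,255)),("red",(0,170,90),(6,255,255)),("green",(45,100,50),(80,255,255))):
    m=(cv2.inRange(h,np.array(lo),np.array(hi))>0)&near&(abs(P[...,2]-.051)<.01)
    D[c]=mean(m);print(c,m.sum(),D[c])
q=np.array([v[:2] for v in D.values() if v is not None])
if len(q)>2:
    s=np.linalg.lstsq(np.c_[2*q,np.ones(len(q))],(q**2).sum(1),rcond=None)[0]
    print("circle",s[:2].round(4),np.sqrt(s[2]+s[:2]@s[:2]).round(4))
m=near&(P[...,2]>.073)&(P[...,2]<.086)&(np.hypot(P[...,0]-.4645,P[...,1]-.1075)<.03)
print("bar",m.sum(),P[m].mean(0).round(4),cv2.minAreaRect((P[m][:,:2]*1000).astype(np.float32)))
w=m&(p.min(2)>110);print("white",w.sum(),mean(w))
E
python3 knob.py
```

```text
t 17.6167 pos [0.4631 0.1066 0.2106] yaw -161.2 w 0.0386 gf 0.0 F [-0.1  0.1  0. ] q [ 0.22  0.22 -0.13  1.23  0.   -0.1 ]
shift [-0.012 -0.     0.668] turn [ 0.001  -0.0018 -0.0007] rows>= 4.0
yel 42 [0.4952 0.1176 0.0491]
blue 93 [0.4943 0.1012 0.0492]
red 87 [0.4875 0.0873 0.049 ]
green 102 [0.4746 0.0786 0.049 ]
circle [0.4615 0.1102] 0.0343
bar 744 [0.4637 0.107  0.0764] ((464.84490966796875, 107.25071716308594), (42.50921630859375, 11.55734920501709), 18.987672805786133)
white 67 [0.475  0.1107 0.077 ]
```

The knob centre is (0.4648, 0.1073) and the bar is at 19.0°, exactly yellow. Gripping it.

Request:
apply_moves --steps '[[[-0.009,0,0.08],[0,0,0],0.45],[[0,0,0.15],[0,0,0],0.45],[[0,0,0.17],[0,0,0],0.45],[[0,0,0.14],[0,0,0],0.45],[[0,0,0.08],[0,0,0],0.45],[[0,0,0.045],[0,0,0],0.45],[[0,0,0],[0,0,0],0.45],[[0,0,0],[0,0,0],0.45]]'

```text
clock: 18.33
eef_pos: [0.4643, 0.1075, 0.0779]
tool_rot: [-0.163, 0.987, 0.001, -0.003]
ft_force: [0.9, 0.3, -0.1]
grip_width: 0.0385
grasp_force: 0.0
```

Request:
apply_moves --steps '[[[0,0,0],[0,0,0],0.3],[[0,0,0],[0,0,0],0.2],[[0,0,0],[0,0,0],0.1],[[0,0,0],[0,0,0],0],[[0,0,0],[0,0,0],0],[[0,0,0],[0,0,0],0],[[0,0,0],[0,0,0],0],[[0,0,0],[0,0,0],0]]'

```text
clock: 19.0
eef_pos: [0.4655, 0.1068, 0.0793]
tool_rot: [-0.163, 0.987, 0.0, -0.001]
ft_force: [0.6, -3.3, 6.5]
grip_width: 0.0108
grasp_force: 59.6
```

Request:
apply_moves --steps '[[[0,0,0],[0,0,0.033],0],[[0,0,0],[0,0,0.033],0],[[0,0,0],[0,0,0.033],0],[[0,0,0],[0,0,0.033],0],[[0,0,0],[0,0,0.033],0],[[0,0,0],[0,0,0],0],[[0,0,0],[0,0,0],0],[[0,0,0],[0,0,0],0]]'

```text
clock: 19.67
eef_pos: [0.4655, 0.1066, 0.0792]
tool_rot: [0.095, 0.995, -0.0, -0.001]
ft_force: [0.1, -4.3, 6.1]
grip_width: 0.0106
grasp_force: 59.6
```

```bash
python3 to.py .4648 .1073 .0775 138.9; python3 -c "
from h import *;print(bot.get_obs()['ft_torque'])"
```

```text
t 19.6667 pos [0.4655 0.1066 0.0792] yaw 169.0 w 0.0106 gf 59.6 F [ 0.1 -4.3  6.1] q [ 0.23  0.35 -0.33  0.9   0.    0.42]
shift [0.004 0.003 0.009] turn [-0.0004 -0.0007  0.1675] rows>= 5.0
[-0.87448183 -0.05583748 -0.00914523]
```

Request:
apply_moves --steps '[[[0,0,0],[0,0,0.0335],0],[[0,0,0],[0,0,0.0335],0],[[0,0,0],[0,0,0.0335],0],[[0,0,0],[0,0,0.0335],0],[[0,0,0],[0,0,0.0335],0],[[0,0,0],[0,0,0],0],[[0,0,0],[0,0,0],0],[[0,0,0],[0,0,0],0]]'

```text
clock: 20.33
eef_pos: [0.4655, 0.1065, 0.0792]
tool_rot: [0.351, 0.936, -0.001, -0.001]
ft_force: [-0.5, -5.2, 6.5]
grip_width: 0.0104
grasp_force: 59.6
```

Request:
apply_moves --steps '[[[0,0,0],[0,0,0],0.2],[[0,0,0],[0,0,0],0.3],[[0,0,0],[0,0,0],0.42],[[0,0,0],[0,0,0],0.42],[[0,0,-0.06],[0,0,0],0.42],[[0,0,-0.14],[0,0,0],0.42],[[0,0,-0.18],[0,0,0],0.42],[[0,0,-0.18],[0,0,0],0.42]]'

```text
clock: 21.0
eef_pos: [0.4635, 0.1073, 0.1898]
tool_rot: [0.35, 0.937, -0.001, -0.005]
ft_force: [1.5, -0.5, -0.0]
grip_width: 0.0359
grasp_force: 0.0
```

Request:
apply_moves --steps '[[[0,0,-0.1],[0,0,0],0.42],[[0,0,0],[0,0,0],0.42],[[0,0,0],[0,0,0],0.42],[[0,0,0],[0,0,0],0.42],[[0,0,0],[0,0,0],0.42],[[0,0,0],[0,0,0],0.42],[[0,0,0],[0,0,0],0.42],[[0,0,0],[0,0,0],0.42]]'

```text
clock: 21.67
eef_pos: [0.4643, 0.1072, 0.2086]
tool_rot: [0.351, 0.937, -0.001, -0.004]
ft_force: [-0.4, -0.3, 0.6]
grip_width: 0.0358
grasp_force: 0.0
```

```bash
python3 to.py .4648 .1073 .21 138.9; python3 knob.py
python3 - <<'E'
from h import *
C=cal("scene");s,d=camera("scene");P=cloud(C,d)
u=np.array([.985,-.174]);n=np.array([.174,.985]);r=P[...,:2]-[.506,-.290];a=r@u;b=r@n
m=(abs(b)<.012)&(P[...,2]>.03)&(P[...,2]<.08)
for lo in(-.04,0,.02,.08):
    k=m&(a>lo)&(a<lo+.02);print(lo,np.percentile(P[k][:,2],80).round(4),b[k].mean().round(4))
o=np.load("scene0.npz")["p"];D=np.abs(s.astype(int)-o).max(2)
for nm,(x0,y0,x1,y1) in(("valves",(357,118,381,150)),("mug",(288,280,345,335)),("hub",(232,336,260,362))):print(nm,(D[y0:y1,x0:x1]>60).sum())
E
```

```text
t 21.6667 pos [0.4643 0.1072 0.2086] yaw 138.9 w 0.0358 gf 0.0 F [-0.4 -0.3  0.6] q [ 0.23  0.22 -0.12  1.23  0.    0.94]
shift [-0.001  0.002 -0.007] turn [-0.0016 -0.0022  0.0003] rows>= 1.0
yel 88 [0.4933 0.1168 0.0491]
blue 98 [0.4944 0.1013 0.0489]
red 44 [0.4891 0.0861 0.049 ]
green 82 [0.4747 0.0784 0.0491]
circle [0.468  0.1049] 0.0276
bar 743 [0.4641 0.1078 0.0765] ((464.79833984375, 106.9893798828125), (11.469992637634277, 42.63068389892578), 49.30379867553711)
white 65 [0.4733 0.0997 0.0769]
-0.04 0.0478 -0.003
0 0.0476 -0.0028
0.02 0.0487 -0.003
0.08 0.0482 -0.0029
valves 0
mug 0
hub 0
```

```bash
python3 -c "
from workcell import bot;print(bot.job_done())"
```

```text
the job is handed in; nothing more can be done
None
```

The job is handed in, at about 22 s of the 72 s allowed: the wand lies level across both notches of its rest, the band switch points at the red dot, and the valves, mug and hub look unmoved in the camera check.

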